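# Sweep loose capacitors through the gate of the tester's loading rail

### The arm

A 6-joint arm with a two-finger parallel gripper is mounted at the origin on the work surface. World frame = base frame: x ahead of the robot, y to its left, z up, the work surface at z = 0. Lengths are in mm, angles in rad, forces in N, time in s.
With the tool pointing down it reaches from about 300 to 850 mm from the base axis. Payload 5.4 kg.
Tool frame: the origin (TCP) lies midway between the tips of the shut fingers; the grasp point (between the pads) lies 19 mm behind it; z points along the fingers, y is the direction in which the jaws open and shut (so a half turn about z gives the same grasp; the last joint's range is limited). The gripper opens to 85 mm and grips with 20 to 120 N. Pads are 22 mm wide; open, the fingers measure 114 mm over their backs; the gripper's body (76 mm by 85 mm) begins 54 mm behind the grasp point. The pads swing forward as they close: fully open they stand 13 mm farther back than shut.
Start: joints at [0.938, 0.158, 1.597, -0, 1.386, -0.21], TCP at [235.939, 524.346, 231.299] pointing down, gripper open.
Joint ranges: [-2.91, 2.91], [-0.94, 2.29], [0.18, 2.7], [-1.29, 4.43], [0.17, 2.64], [-3, 3]. Speed limits (rad/s): [2.57, 2.57, 3.14, 3.14, 3.14, 3.14].

### API

Orientations are given as a unit quaternion [w, x, y, z].
In Python, from station import bot, optics gives the robot as it stands.
- The arm moves only by the tool arm_command, never from a script. Its argument "motion" is a list of rows, each an object of numbers: "x", "y", "z": the shift along the tool's x, y, z in m; "ax", "ay", "az": the turn, a rotation vector about the tool's x, y, z in degrees; "claw": the opening, from -1 (shut) to 1 (fully open). In form: [{"x": .., "y": .., "z": .., "ax": .., "ay": .., "az": .., "claw": ..}, ...]. A call has 1 to 20 rows; each row shifts and turns the commanded pose from where the row before left it, along the tool's axes as they then stand; what a row does not reach is not made up. A row lasts 1/8 s, in which the tool goes at most 62.5 mm and 10.7 degrees, less where a joint would pass 70% of its speed; a pose out of reach is approached as far as the arm can. A call is refused whole if a number of a shift passes 0.0625 or a number of a turn 10.7, either way. A call with a gripper value outside its range is refused whole. The fingers move at their own pace and stop on an object; the grip force is fixed at half the most. Time passes only in rows, so rows that do not move let the fingers close. It gives the time, the measured TCP pose, the force and the opening at its end, in the units of the state.
- bot.sense(): the state, without advancing time (a new reading comes with each control period).
- optics.read_camera(name): name is "scene" or "top"; returns a dict with "img" (480x640x3 uint8, red, green, blue), "camera_matrix" (3x3 intrinsics, pixels), "k1" (the pictures are not rectified: a ray, as slopes to the right and down, at radius r is drawn at 1 + k1 r^2 times it, then the intrinsics apply), "xyz" and "orientation" of the camera in the world. Camera axes: x right, y up, looking along -z (the intrinsics and any distortion apply to the point x, -y, -z); pixel columns grow to the right and rows downward; lengths in mm; the calibration is good to about 2 mm. A picture is of the moment at which its call begins. There is no depth.
- bot.close_job(): hands the job in, once; it reports no verdict.
The state is a dict: "t": time; "joints": joint angles; "joint_velocities": joint speeds; "tau": joint torques, N m; "eef_pos": TCP position; "ee_rot": TCP orientation; "ft_force": force on the tool from outside, world axes, zero at the start; "torque": the same for the moment, N m; "width": opening from 0.0 (shut) to 1.0 (fully open).
Only numpy, scipy, OpenCV 4.12 (cv2) and the standard library are available. Lean on these libraries where they do the work, as an engineer would, in place of code of your own. Each camera call takes 0.05 s, during which the arm holds its last target.

### The job

Load the capacitor tester: with your fingertips push the three short, squat capacitors along the bench, one at a time, through the narrow gate and right into the slot of the loading rail, so that all three stand in a row wholly inside it. Keep the others well clear of the gate until the one before is in; slide them only, without lifting them or tipping them over, and leave the tall slim capacitor and everything else on the bench where it is.

Things in the scene. Friction and masses are not known exactly. Their poses are not given: they have to be found in the camera images.
- rail: loading rail fixed to the bench: a straight slot between two aluminium walls 10 mm high and 6 mm thick, open on top, bare bench as floor. Origin: on the bench, middle of the gate; x runs inwards along the slot's middle, y across, z up. Gate (x = 0) 34 mm wide between round posts, slot 36 mm wide. Two wings 10 mm high form a funnel, 70 mm wide at x = -27 mm. Feet 3 mm high reach to y = +-38 mm
- slot_end (a point): middle of the closed end of the slot, on the bench, 105 mm in from the gate; axes as the rail. Here stands the grey tester box, 40 mm high, 110 mm wide, 75 mm long. The slot has room for three short capacitors in a row (90 mm). Fingertips held 15 mm above the bench pass over walls, posts and wings while they push a capacitor
- cap_a: short squat capacitor: upright cylinder 30 mm across, 30 mm tall, 25 to 50 g, standing on the bench, two 5 mm metal pins up from its top; origin: centre of its underside, z up. One of three alike; order is free. Slides when pushed on its side. Starts 140 to 195 mm in front of the gate (rail x negative), clear bench between it and the point 55 mm in front of the gate
- cap_b: short squat capacitor: upright cylinder 30 mm across, 30 mm tall, 25 to 50 g, standing on the bench, two 5 mm metal pins up from its top; origin: centre of its underside, z up. One of three alike; order is free. Slides when pushed on its side. Starts 140 to 195 mm in front of the gate (rail x negative), clear bench between it and the point 55 mm in front of the gate
- cap_c: short squat capacitor: upright cylinder 30 mm across, 30 mm tall, 25 to 50 g, standing on the bench, two 5 mm metal pins up from its top; origin: centre of its underside, z up. One of three alike; order is free. Slides when pushed on its side. Starts 140 to 195 mm in front of the gate (rail x negative), clear bench between it and the point 55 mm in front of the gate
- slim_cap: tall slim capacitor, upright cylinder 20 mm in diameter and 45 mm tall with two pins on top, standing among the short ones: not to be moved; origin: centre of its underside
- knob: black control knob, 36 mm in diameter, 20 mm tall, on the bench behind the capacitors as seen from the gate: not to be moved; origin: centre of its underside
- resistor: white ceramic power resistor, a bar 50 x 10 x 10 mm with wires at its ends (along its x), lying beside the rail: not to be moved; origin: centre of its underside
- module: clear plug-in module, 40 x 32 x 37 mm tall with two metal pins on top, beside the rail: not to be moved; origin: centre of its underside
- meter: black hand multimeter lying on its back, 180 x 85 x 40 mm, on the robot's right: not to be moved; origin: centre of its underside
- screwdriver: screwdriver 170 mm long lying on the robot's left: not to be moved; origin near its middle, on its underside
- bin: grey open parts bin 100 x 140 x 45 mm on the robot's left: not to be moved; origin: centre of its underside

How it is judged (in metres and radians):
On the way, in this order (a step that is already met when the one before it is completed fails the run):
1. one short capacitor is wholly inside the slot while the other two are still out on the bench, more than 30 mm in front of the gate ((((x of cap_a in the frame of rail between 0.016 and 0.106 m and y of cap_a in the frame of rail between -0.012 and 0.012 m and height (world z) of cap_a below 0.004 m) and x of each of cap_b, cap_c in the frame of rail below -0.03 m) or (x of each of cap_a, cap_c in the frame of rail below -0.03 m and (x of cap_b in the frame of rail between 0.016 and 0.106 m and y of cap_b in the frame of rail between -0.012 and 0.012 m and height (world z) of cap_b below 0.004 m)) or (x of each of cap_a, cap_b in the frame of rail below -0.03 m and (x of cap_c in the frame of rail between 0.016 and 0.106 m and y of cap_c in the frame of rail between -0.012 and 0.012 m and height (world z) of cap_c below 0.004 m)))), for 0.2 s.
2. two short capacitors are wholly inside the slot while the third is still more than 30 mm in front of the gate (((x of cap_a in the frame of rail below -0.03 m and (x of cap_b in the frame of rail between 0.016 and 0.106 m and y of cap_b in the frame of rail between -0.012 and 0.012 m and height (world z) of cap_b below 0.004 m) and (x of cap_c in the frame of rail between 0.016 and 0.106 m and y of cap_c in the frame of rail between -0.012 and 0.012 m and height (world z) of cap_c below 0.004 m)) or ((x of cap_a in the frame of rail between 0.016 and 0.106 m and y of cap_a in the frame of rail between -0.012 and 0.012 m and height (world z) of cap_a below 0.004 m) and x of cap_b in the frame of rail below -0.03 m and (x of cap_c in the frame of rail between 0.016 and 0.106 m and y of cap_c in the frame of rail between -0.012 and 0.012 m and height (world z) of cap_c below 0.004 m)) or ((x of cap_a in the frame of rail between 0.016 and 0.106 m and y of cap_a in the frame of rail between -0.012 and 0.012 m and height (world z) of cap_a below 0.004 m) and (x of cap_b in the frame of rail between 0.016 and 0.106 m and y of cap_b in the frame of rail between -0.012 and 0.012 m and height (world z) of cap_b below 0.004 m) and x of cap_c in the frame of rail below -0.03 m))), for 0.2 s.
At the end, for the whole second after the job is handed in: all three short capacitors stand upright (within 0.15 rad) on the bench, at rest, inside the slot: their centres at least 16 mm behind the gate line (so wholly through it) and within 12 mm of the middle of the slot (x of cap_a in the frame of rail between 0.016 and 0.106 m and y of cap_a in the frame of rail between -0.012 and 0.012 m and height (world z) of each of cap_a, cap_b, cap_c below 0.004 m and x of cap_b in the frame of rail between 0.016 and 0.106 m and y of cap_b in the frame of rail between -0.012 and 0.012 m and x of cap_c in the frame of rail between 0.016 and 0.106 m and y of cap_c in the frame of rail between -0.012 and 0.012 m and angle between each of cap_a, cap_b, cap_c's own z axis and vertical below 0.15 rad and linear speed of each of cap_a, cap_b, cap_c below 0.01 m/s); the robot touches nothing.
It fails at once if a short capacitor is lifted (its underside centre more than 10 mm above the bench) (height (world z) of any of cap_a, cap_b, cap_c above 0.01 m).
It fails at once if a short capacitor is tipped over (more than 0.6 rad) (angle between any of cap_a, cap_b, cap_c's own z axis and vertical above 0.6 rad).
It fails at once if another thing on the bench is moved by more than 15 mm (distance of any of slim_cap, knob, resistor, module, meter, screwdriver, bin from where it was at the start of the episode above 0.015 m).
It also fails if it takes over 69 s, if anything falls off the work surface, if the arm or the gripper's body presses on something with over 40 N, if the wrist force passes 120 N, or if a joint passes its speed limit or range.

## Working session

There is one attempt and no reset: what is moved stays moved. The work goes in short steps, Python scripts to look and compute and a tool call to move; the robot and the scene stay as the last step left them, time stands still between calls to the robot, and variables do not carry over. Pictures are saved under pics/ and viewed, and the job is handed in when it is done.

Besides the shell and the picture viewer there is one more tool, called after ">>>" as a command line: name --argument value ..., lists and objects as JSON in quotes. arm_command: Moves the arm, as the interface text tells. Its arguments: {"type":"object","properties":{"motion":{"type":"array","items":{"type":"object","properties":{"x":{"type":"number"},"y":{"type":"number"},"z":{"type":"number"},"ax":{"type":"number"},"ay":{"type":"number"},"az":{"type":"number"},"claw":{"type":"number"}}}}},"required":["motion"]}

```bash
ls; mkdir -p pics
python3 - <<'E'
from station import bot, optics
import cv2
for n in ["scene","top"]:
    d=optics.read_camera(n); cv2.imwrite(f"pics/{n}0.png",d["img"][:,:,::-1]); print(n,d["camera_matrix"],d["k1"],d["xyz"],d["orientation"])
print(bot.sense())
E
```

```text
pics
scene [[616.75590347   0.         323.63181287]
 [  0.         616.75590347 243.8044751 ]
 [  0.           0.           1.        ]] -0.09521044508362085 [1545.39115213  202.96232789  961.94500118] [0.58321486 0.25910455 0.31170684 0.70396314]
top [[522.22137859   0.         309.25926679]
 [  0.         522.22137859 238.02898065]
 [  0.           0.           1.        ]] -0.0772061961887138 [ 344.51559752  -15.1979687  1450.89357653] [ 0.70978369  0.05563956 -0.05497089 -0.70006396]
{'t': 0.1, 'joints': array([ 9.37900043e-01,  1.58985863e-01,  1.59811054e+00, -3.90846484e-06,
        1.38621747e+00, -2.10074555e-01]), 'joint_velocities': array([-0.00108446, -0.00014487, -0.00392344, -0.0012606 ,  0.00259391,
       -0.00046727]), 'tau': array([ 3.55360989e-04, -3.96991289e+01, -3.32338929e+01, -1.90037199e-04,
        4.15348753e-03, -1.91664788e-05]), 'eef_pos': array([235.61899759, 523.90828904, 230.41333826]), 'ee_rot': array([-3.50335802e-04,  2.09839131e-01,  9.77735546e-01, -7.86074538e-04]), 'ft_force': array([-0.1394499,  0.1711098,  1.0023772]), 'torque': array([ 0.01868884,  0.03802856, -0.02393345]), 'width': 0.9970463306065804}
```

View pics/scene0.png

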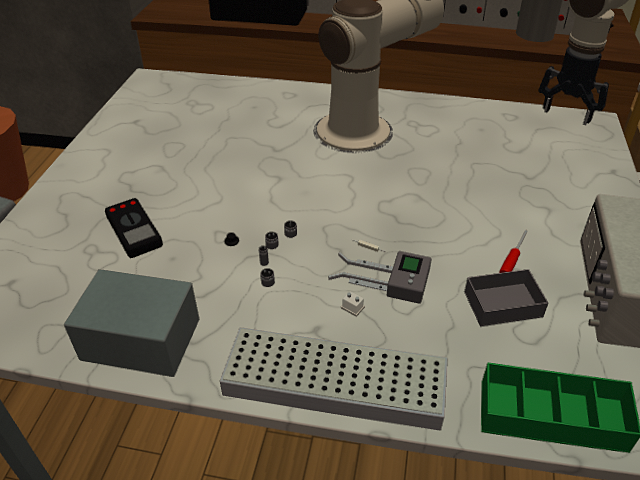

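View pics/top0.png

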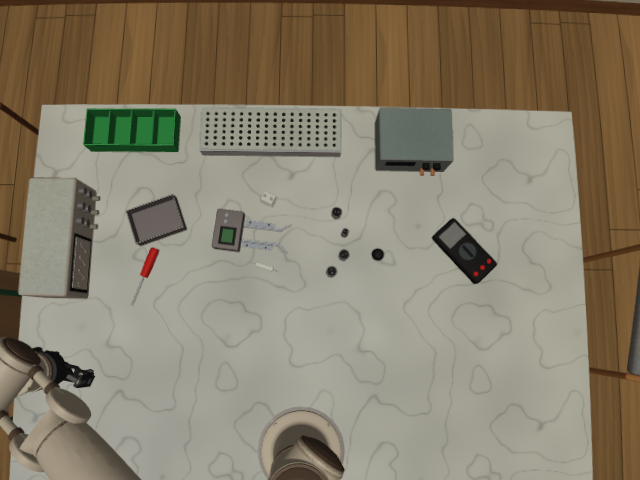

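The scene picture shows the rail at about (370,270), the caps at (290,228), (271,240) and (267,277), the slim cap at (263,255) and the knob at (231,238). In the top picture the rail is at about (255,235) and the caps at (331,271), (343,254) and (336,212), with the slim cap at (345,233) and the knob at (377,254). Next I'll enlarge both.

```bash
cat > h.py <<'E'
import numpy as np, cv2
from scipy.spatial.transform import Rotation as R
from station import bot, optics
def cam(n): return optics.read_camera(n)
def ray(d,uv):
    K=d["camera_matrix"]; p=(np.array(uv,float)-K[:2,2])/K[[0,1],[0,1]]
    q=p.copy()
    for _ in range(20): q=p/(1+d["k1"]*(q@q))
    w,x,y,z=d["orientation"]; M=R.from_quat([x,y,z,w]).as_matrix()
    return np.array(d["xyz"]), M@np.array([q[0],-q[1],-1])
def onz(d,uv,z):
    o,v=ray(d,uv); return o+v*(z-o[2])/v[2]
def proj(d,P):
    w,x,y,z=d["orientation"]; M=R.from_quat([x,y,z,w]).as_matrix()
    c=M.T@(np.array(P,float)-d["xyz"]); q=np.array([c[0],-c[1]])/-c[2]; q=q*(1+d["k1"]*(q@q)); K=d["camera_matrix"]
    return K[[0,1],[0,1]]*q+K[:2,2]
def crop(d,u0,v0,w,h,s,f): cv2.imwrite(f,cv2.resize(d["img"][v0:v0+h,u0:u0+w,::-1],None,fx=s,fy=s,interpolation=cv2.INTER_CUBIC))
E
python3 - <<'E'
from h import *
crop(cam("top"),205,180,200,110,4,"pics/tc0.png")
crop(cam("scene"),215,205,220,120,3.6,"pics/sc0.png")
E
```

```text
(no output)
```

View pics/tc0.png

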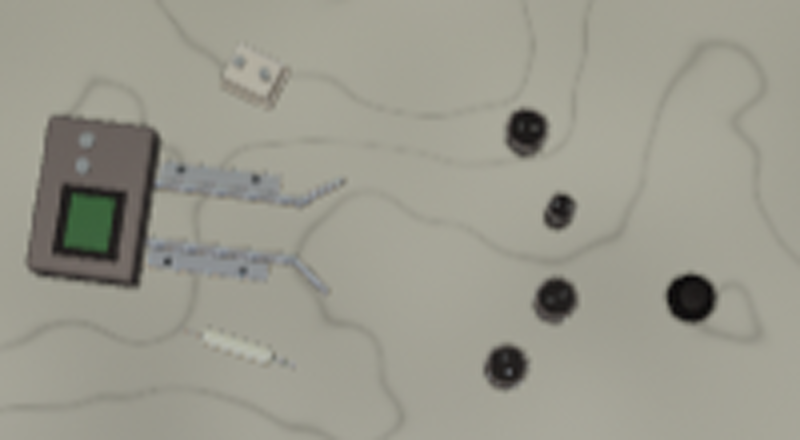

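View pics/sc0.png

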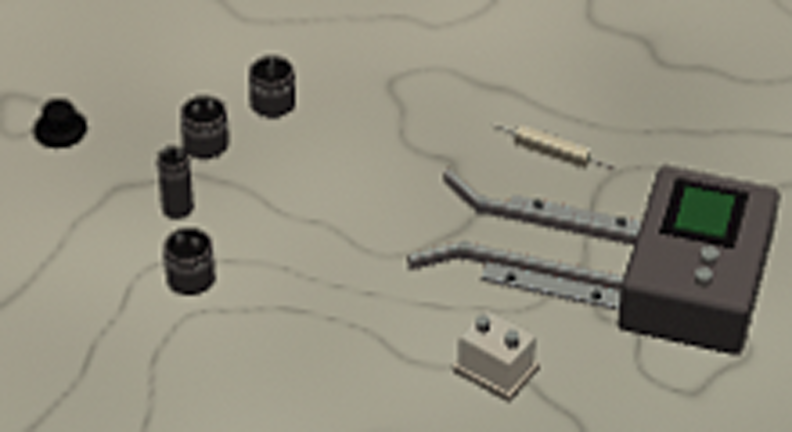

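Run:
```python
from h import *
T=cam("top");S=cam("scene")
crop(T,235,210,64,50,12,"pics/tr.png"); crop(S,325,245,80,50,10,"pics/sr.png")
from scipy.optimize import least_squares
def blobs(d,roi):
    u0,v0,w,h=roi; g=d["img"][v0:v0+h,u0:u0+w].max(2)
    m=(g<75).astype(np.uint8); n,l,st,c=cv2.connectedComponentsWithStats(m,connectivity=4)
    return [(c[i]+[u0,v0],st[i,2:]) for i in range(1,n) if st[i,4]>20]
for n,d,r in (("T",T,(322,195,70,90)),("S",S,(215,212,95,80))):
    for c,s in blobs(d,r): print(n,c.round(2),s, onz(d,c,15).round(1)[:2], onz(d,c,22).round(1)[:2])
```

```text
T [336.2  212.06] [ 9 10 70] [646.  -86.9] [644.6 -86.5]
T [344.69 232.46] [ 6  8 35] [ 588.3 -110.9] [ 587.1 -110.4]
T [377.32 254.06] [ 12  12 109] [ 528.8 -201.7] [ 527.9 -200.8]
T [343.82 254.  ] [ 9  9 65] [ 527.7 -108.6] [ 526.8 -108.2]
T [331.12 270.89] [ 9  9 64] [480.3 -73.8] [479.6 -73.5]
S [290.23 228.88] [ 13  17 173] [481.4 -76.5] [489.3 -74.5]
S [267.6 247.3] [ 19  34 335] [ 553.5 -112.7] [ 560.9 -110.4]
S [231.14 239.39] [ 15  13 147] [ 543.1 -202.4] [ 550.5 -199.4]
S [267.07 277.37] [ 14  18 203] [647.  -89.7] [653.6 -87.5]
```

View pics/tr.png

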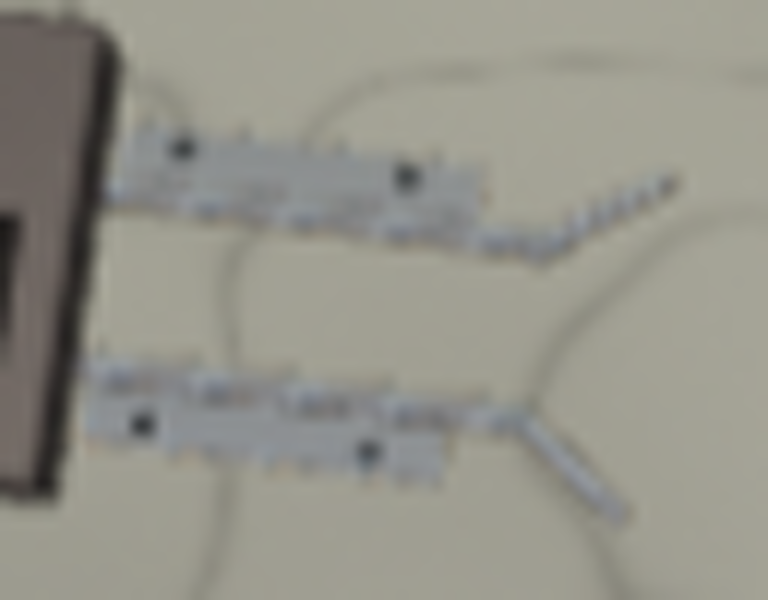

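View pics/sr.png

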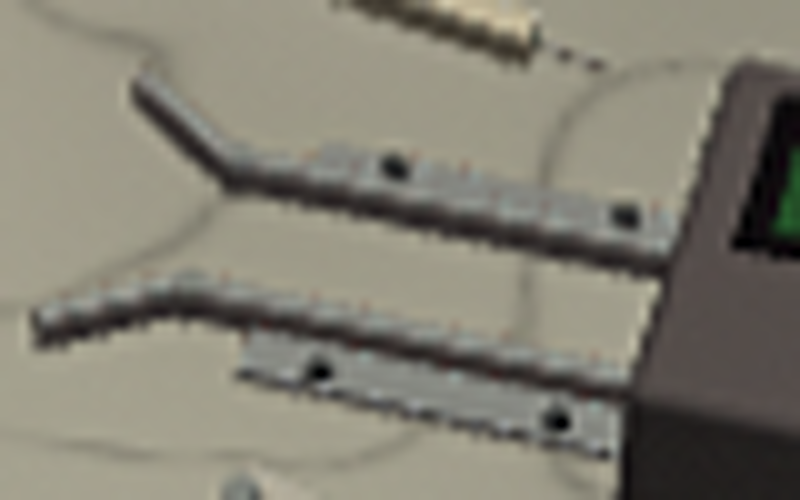

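Run:
```python
from h import *
T=cam("top");S=cam("scene")
def t(p): return (np.array(p)+.5)/12-.5+[235,210]
def s(p): return (np.array(p)+.5)/10-.5+[325,245]
print("screws top",[onz(T,t(p),3.5)[:2].round(1) for p in [(182,150),(407,178),(143,425),(369,452)]])
print("screws sc",[onz(S,s(p),3.5)[:2].round(1) for p in [(626,217),(395,167),(558,420),(320,371)]][:4])
# gate bends (wall top mid), wing tips
print("bends/tips top",[onz(T,t(p),10)[:2].round(1) for p in [(540,247),(522,417),(670,183),(617,515)]])
print("bends/tips sc",[onz(S,s(p),10)[:2].round(1) for p in [(180,288),(235,163),(38,322),(140,78)]])
print("slot end walls top",[onz(T,t(p),10)[:2].round(1) for p in [(108,193),(92,368)]])
print("slot end walls sc",[onz(S,s(p),10)[:2].round(1) for p in [(630,375),(668,250)]])
```

```text
screws top [array([616.4, 156.5]), array([610.4, 103.3]), array([550.9, 163.5]), array([545.3, 110.5])]
screws sc [array([552.4, 160.8]), array([546. , 107.9]), array([617.5, 153.3]), array([612.4, 100.7])]
bends/tips top [array([593.2,  71.3]), array([553.1,  74.6]), array([608.8,  41.2]), array([530.5,  52. ])]
bends/tips sc [array([599.4,  67.7]), array([558.2,  73.3]), array([615.5,  39.1]), array([534.7,  47.8])]
slot end walls top [array([604.7, 172.7]), array([563.2, 175.1])]
slot end walls sc [array([607.6, 167.3]), array([567.8, 171.3])]
```

```bash
cat >> h.py <<'E'
H0=83.8; G=np.array([574.9,72.0]); a=np.radians(H0); U=np.array([np.cos(a),np.sin(a)]); V=np.array([-U[1],U[0]])
def w2r(p): p=np.array(p[:2])-G; return np.array([p@U,p@V])
def r2w(x,y): return G+x*U+y*V
def state(): 
    s=bot.sense(); w,x,y,z=s["ee_rot"]; M=R.from_quat([x,y,z,w]).as_matrix()
    return s,M
def go(target,heading):
    """turn needed (az deg) and, after turn, tool-frame shift in mm to world target"""
    s,M=state(); h=np.degrees(np.arctan2(M[1,0],M[0,0])); az=(h-heading+180)%360-180
    hh=np.radians(heading); d=np.array(target)-s["eef_pos"]
    x=np.array([np.cos(hh),np.sin(hh)]); y=np.array([np.sin(hh),-np.cos(hh)])
    print("t",round(s["t"],2),"pos",s["eef_pos"].round(1),"rail",w2r(s["eef_pos"]).round(1),"head",round(h,2),"tilt",M[:2,2].round(3),"F",s["ft_force"].round(1),"w",round(s["width"],3))
    print("az",round(az,1),"x",round(d[:2]@x,1),"y",round(d[:2]@y,1),"z",round(-d[2],1))
E
python3 - <<'E'
from h import *
for n,p in dict(A=(646.5,-88.3),B=(528.4,-110),C=(480.9,-75.2),slim=(589,-112.3),knob=(529,-202)).items(): print(n,w2r(p).round(1))
h=np.radians(126.3); go((646.5-40*np.cos(h),-88.3-40*np.sin(h),100),126.3)
E
```

```text
A [-151.6  -88.5]
B [-186.    26.6]
C [-156.5   77.6]
slim [-181.7  -33.9]
knob [-277.4   16. ]
t 0.4 pos [235.9 524.3 231.1] rail [413.  385.9] head 155.77 tilt [-0. -0.] F [-0.3  0.4  0.4] w 1.0
az 29.5 x -776.8 y -31.7 z 131.1
```

>>> arm_command --motion '[{"az":9.8,"claw":-0.58},{"az":9.8,"claw":-0.58},{"az":9.8,"claw":-0.58}]'

```text
invalid input at $.motion[0]: expected keys x, y, z, ax, ay, az, claw
```

All keys are required in each row.

>>> arm_command --motion '[{"x":0,"y":0,"z":0,"ax":0,"ay":0,"az":9.8,"claw":-0.58},{"x":0,"y":0,"z":0,"ax":0,"ay":0,"az":9.8,"claw":-0.58},{"x":0,"y":0,"z":0,"ax":0,"ay":0,"az":9.8,"claw":-0.58},{"x":-0.05,"y":-0.002,"z":0,"ax":0,"ay":0,"az":0,"claw":-0.58},{"x":-0.05,"y":-0.002,"z":0,"ax":0,"ay":0,"az":0,"claw":-0.58},{"x":-0.05,"y":-0.002,"z":0,"ax":0,"ay":0,"az":0,"claw":-0.58},{"x":-0.05,"y":-0.002,"z":0,"ax":0,"ay":0,"az":0,"claw":-0.58},{"x":-0.05,"y":-0.002,"z":0,"ax":0,"ay":0,"az":0,"claw":-0.58},{"x":-0.05,"y":-0.002,"z":0,"ax":0,"ay":0,"az":0,"claw":-0.58},{"x":-0.05,"y":-0.002,"z":0,"ax":0,"ay":0,"az":0,"claw":-0.58},{"x":-0.05,"y":-0.002,"z":0.01,"ax":0,"ay":0,"az":0,"claw":-0.58},{"x":-0.05,"y":-0.002,"z":0.02,"ax":0,"ay":0,"az":0,"claw":-0.58},{"x":-0.05,"y":-0.002,"z":0.02,"ax":0,"ay":0,"az":0,"claw":-0.58},{"x":-0.05,"y":-0.002,"z":0.02,"ax":0,"ay":0,"az":0,"claw":-0.58},{"x":-0.05,"y":-0.002,"z":0.02,"ax":0,"ay":0,"az":0,"claw":-0.58},{"x":-0.05,"y":-0.002,"z":0.02,"ax":0,"ay":0,"az":0,"claw":-0.58},{"x":-0.05,"y":-0.002,"z":0.02,"ax":0,"ay":0,"az":0,"claw":-0.58},{"x":-0.05,"y":-0.002,"z":0,"ax":0,"ay":0,"az":0,"claw":-0.58}]'

```text
t: 2.65
eef_pos: [655.9, -98.3, 98.7]
ee_rot: [-0.002, 0.451, 0.892, -0.0]
ft_force: [0.3, 0.3, 0.3]
width: 0.21
```

Run:
```python
from h import *
h=np.radians(126.3); go((646.5-40*np.cos(h),-88.3-40*np.sin(h),15),126.3)
crop(cam("scene"),205,205,220,120,3.6,"pics/s1.png")
```

```text
t 2.65 pos [655.9 -98.3  98.7] rail [-160.5  -98.9] head 126.37 tilt [-0.004  0.002] F [0.3 0.3 0.3] w 0.21
az 0.1 x -26.4 y -1.6 z 83.7
```

View pics/s1.png

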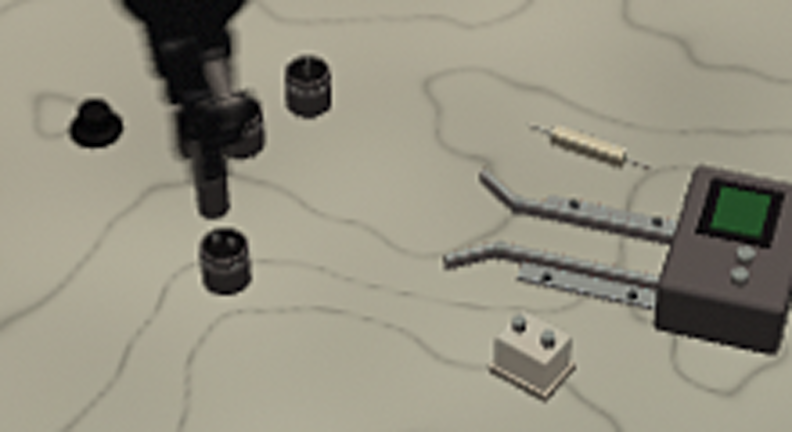

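The gripper hangs above and behind the nearest capacitor, which is at about (227,262) in the crop. I'll back off a little and then go down.

>>> arm_command --motion '[{"x":-0.013,"y":-0.001,"z":0,"ax":0,"ay":0,"az":0,"claw":-0.58},{"x":-0.012,"y":0,"z":0,"ax":0,"ay":0,"az":0,"claw":-0.58},{"x":0,"y":0,"z":0.03,"ax":0,"ay":0,"az":0,"claw":-0.58},{"x":0,"y":0,"z":0.03,"ax":0,"ay":0,"az":0,"claw":-0.58},{"x":0,"y":0,"z":0.015,"ax":0,"ay":0,"az":0,"claw":-0.58},{"x":0,"y":0,"z":0,"ax":0,"ay":0,"az":0,"claw":-0.58},{"x":0,"y":0,"z":0,"ax":0,"ay":0,"az":0,"claw":-0.58}]'

```text
t: 3.58
eef_pos: [671.7, -118.2, 28.0]
ee_rot: [0.001, 0.451, 0.893, 0.0]
ft_force: [-0.2, -0.6, 0.7]
width: 0.21
```

Run:
```python
from h import *
h=np.radians(126.3); go((646.5-40*np.cos(h),-88.3-40*np.sin(h),15),126.3)
crop(cam("scene"),205,205,220,120,3.6,"pics/s2.png")
crop(cam("top"),300,190,100,75,8,"pics/t2.png")
```

```text
t 3.58 pos [ 671.7 -118.2   28. ] rail [-178.6 -116.8] head 126.4 tilt [ 0.002 -0.001] F [-0.2 -0.6  0.7] w 0.21
az 0.1 x -1.0 y -2.6 z 13.0
```

View pics/s2.png

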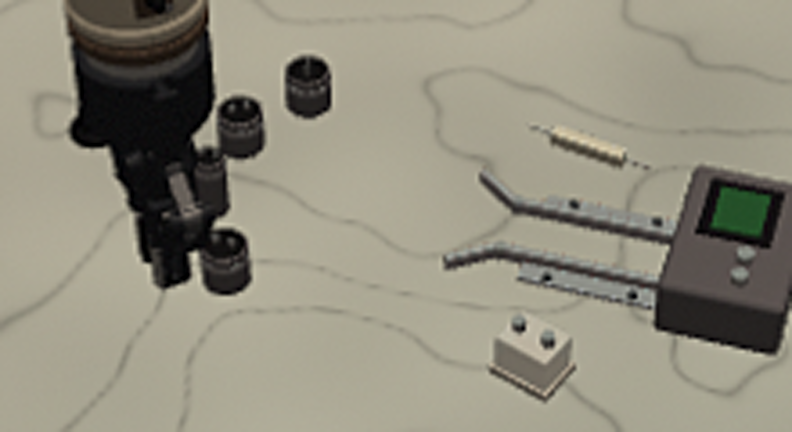

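View pics/t2.png

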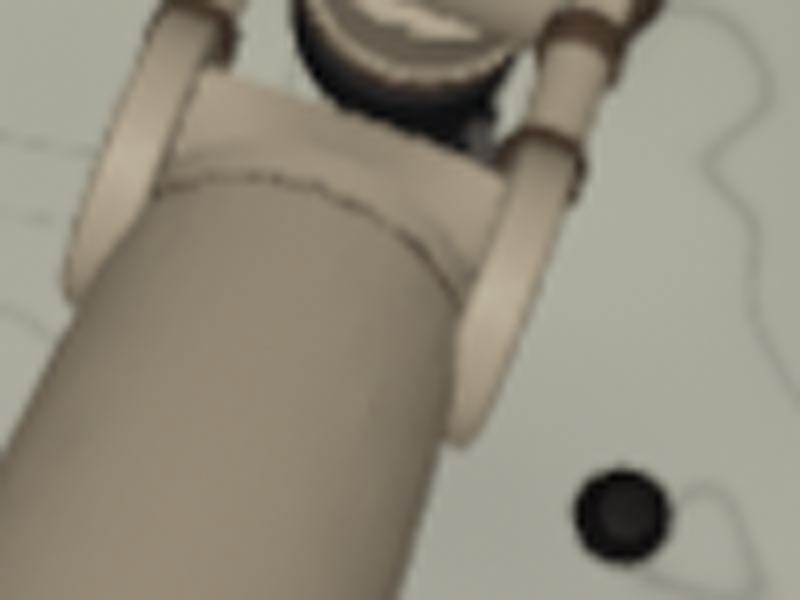

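The capacitor is free, at (227,262) in the crop, with the fingertips behind it at (172,275). I'll lower to 15 mm and start pushing.

>>> arm_command --motion '[{"x":0,"y":-0.0026,"z":0.009,"ax":0,"ay":0,"az":0,"claw":-0.58},{"x":0,"y":0,"z":0.004,"ax":0,"ay":0,"az":0,"claw":-0.58},{"x":0.004,"y":0,"z":0,"ax":0,"ay":0,"az":0,"claw":-0.58},{"x":0.006,"y":0,"z":0,"ax":0,"ay":0,"az":0,"claw":-0.58},{"x":0.006,"y":0,"z":0,"ax":0,"ay":0,"az":0,"claw":-0.58},{"x":0.006,"y":0,"z":0,"ax":0,"ay":0,"az":0,"claw":-0.58},{"x":0.006,"y":0,"z":0,"ax":0,"ay":0,"az":0,"claw":-0.58},{"x":0.006,"y":0,"z":0,"ax":0,"ay":0,"az":0,"claw":-0.58},{"x":0.006,"y":0,"z":0,"ax":0,"ay":0,"az":0,"claw":-0.58},{"x":0,"y":0,"z":0,"ax":0,"ay":0,"az":0,"claw":-0.58}]'

```text
t: 4.92
eef_pos: [644.4, -86.9, 13.2]
ee_rot: [-0.0, 0.451, 0.893, -0.0]
ft_force: [-0.2, -0.3, 0.0]
width: 0.208
```

Run:
```python
from h import *
h=np.radians(126.3); p=r2w(-55,0); go((p[0]-23*np.cos(h),p[1]-23*np.sin(h),15),126.3)
crop(cam("scene"),205,205,220,120,3.6,"pics/s3.png")
```

```text
t 4.92 pos [644.4 -86.9  13.2] rail [-150.5  -86.3] head 126.4 tilt [-0.  0.] F [-0.2 -0.3  0. ] w 0.208
az 0.1 x 105.7 y 0.9 z -1.8
```

View pics/s3.png

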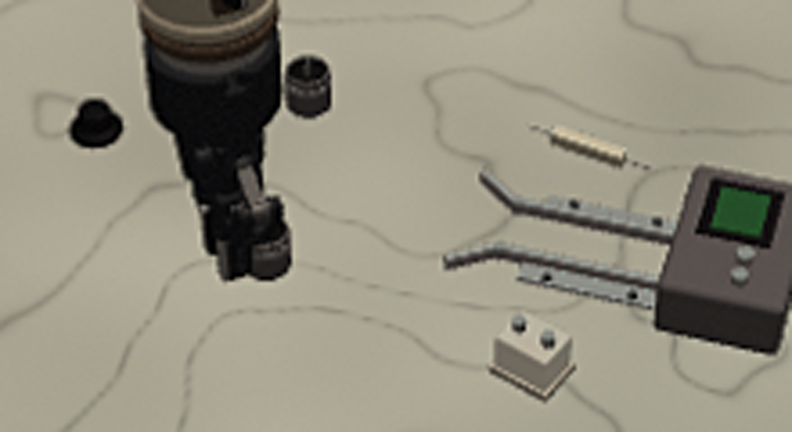

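The cap slides ahead of the fingertips and is now at (271,248) in the crop. I'll keep pushing to the turning point.

>>> arm_command --motion '[{"x":0.004,"y":0,"z":-0.0015,"ax":0,"ay":0,"az":0,"claw":-0.58},{"x":0.007,"y":0,"z":0,"ax":0,"ay":0,"az":0,"claw":-0.58},{"x":0.007,"y":0,"z":0,"ax":0,"ay":0,"az":0,"claw":-0.58},{"x":0.007,"y":0,"z":0,"ax":0,"ay":0,"az":0,"claw":-0.58},{"x":0.007,"y":0,"z":0,"ax":0,"ay":0,"az":0,"claw":-0.58},{"x":0.007,"y":0,"z":0,"ax":0,"ay":0,"az":0,"claw":-0.58},{"x":0.007,"y":0,"z":0,"ax":0,"ay":0,"az":0,"claw":-0.58},{"x":0.007,"y":0,"z":0,"ax":0,"ay":0,"az":0,"claw":-0.58},{"x":0.007,"y":0,"z":0,"ax":0,"ay":0,"az":0,"claw":-0.58},{"x":0.007,"y":0,"z":0,"ax":0,"ay":0,"az":0,"claw":-0.58},{"x":0.007,"y":0,"z":0,"ax":0,"ay":0,"az":0,"claw":-0.58},{"x":0.007,"y":0,"z":0,"ax":0,"ay":0,"az":0,"claw":-0.58},{"x":0.007,"y":0,"z":0,"ax":0,"ay":0,"az":0,"claw":-0.58},{"x":0.007,"y":0,"z":0,"ax":0,"ay":0,"az":0,"claw":-0.58},{"x":0.004,"y":0,"z":0,"ax":0,"ay":0,"az":0,"claw":-0.58},{"x":0,"y":0,"z":0,"ax":0,"ay":0,"az":0,"claw":-0.58}]'

```text
t: 6.98
eef_pos: [585.9, -7.4, 14.8]
ee_rot: [-0.0, 0.451, 0.893, -0.0]
ft_force: [0.2, -0.6, 0.5]
width: 0.208
```

Run:
```python
from h import *
h=np.radians(126.3); p=r2w(-55,0); go((p[0]-23*np.cos(h),p[1]-23*np.sin(h),15),126.3)
crop(cam("scene"),285,225,100,75,8,"pics/s4.png")
```

```text
t 6.97 pos [585.9  -7.4  14.8] rail [-77.8 -19.5] head 126.39 tilt [-0. -0.] F [ 0.2 -0.6  0.5] w 0.208
az 0.1 x 6.9 y 1.0 z -0.2
```

View pics/s4.png

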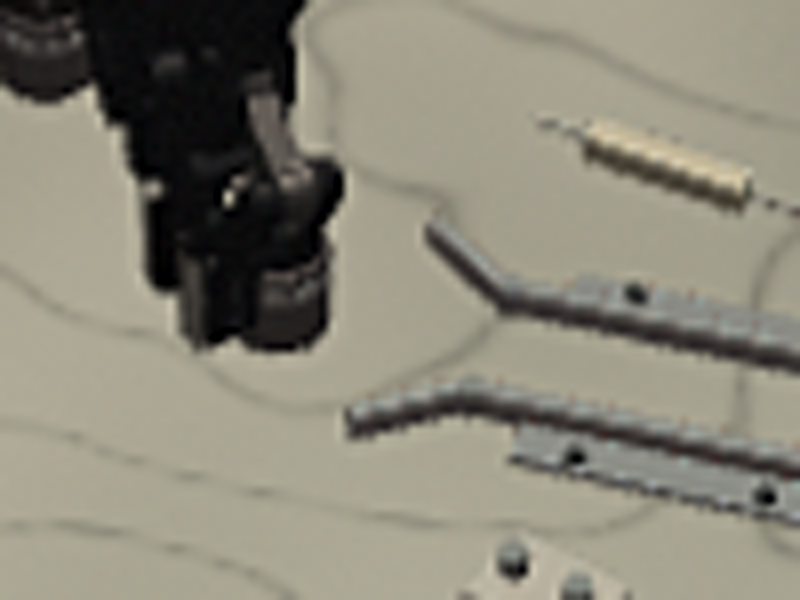

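Run:
```python
from h import *
S=cam("scene"); p=onz(S,(np.array([287.,320])+.5)/8-.5+[285,225],0)[:2]+[-.5,1.4]; print(p,w2r(p), np.linalg.norm(p-state()[0]["eef_pos"][:2]))
for q in [(-55,0),(0,0)]: print((proj(S,[*(r2w(*q)-[-.5,1.4]),0])-[285,225]+.5)*8-.5)
```

```text
[570.70382417  14.41817449] [-57.69821162  -2.04716781] 27.04489462197481
[298.35359519 317.09028027]
[487.65597701 357.24594724]
```

>>> arm_command --motion '[{"x":0.003,"y":0,"z":0,"ax":0,"ay":0,"az":0,"claw":-0.58},{"x":0.0003,"y":-0.0037,"z":0,"ax":0,"ay":0,"az":8.5,"claw":-0.58},{"x":0.0003,"y":-0.0037,"z":0,"ax":0,"ay":0,"az":8.5,"claw":-0.58},{"x":0.0003,"y":-0.0037,"z":0,"ax":0,"ay":0,"az":8.5,"claw":-0.58},{"x":0.0003,"y":-0.0037,"z":0,"ax":0,"ay":0,"az":8.5,"claw":-0.58},{"x":0.0003,"y":-0.0037,"z":0,"ax":0,"ay":0,"az":8.5,"claw":-0.58},{"x":0,"y":0,"z":0,"ax":0,"ay":0,"az":0,"claw":-0.58}]'

```text
t: 7.95
eef_pos: [566.6, -9.9, 14.8]
ee_rot: [-0.0, 0.743, 0.669, -0.0]
ft_force: [-0.1, 0.2, 0.3]
width: 0.211
```

Run:
```python
from h import *
p=r2w(-80,0); go((*p,15),83.8)
crop(cam("scene"),285,225,100,75,8,"pics/s5.png")
```

```text
t 7.95 pos [566.6  -9.9  14.8] rail [-82.3  -0.6] head 83.95 tilt [-0.  0.] F [-0.1  0.2  0.3] w 0.211
az 0.2 x 2.3 y -0.6 z -0.2
```

View pics/s5.png

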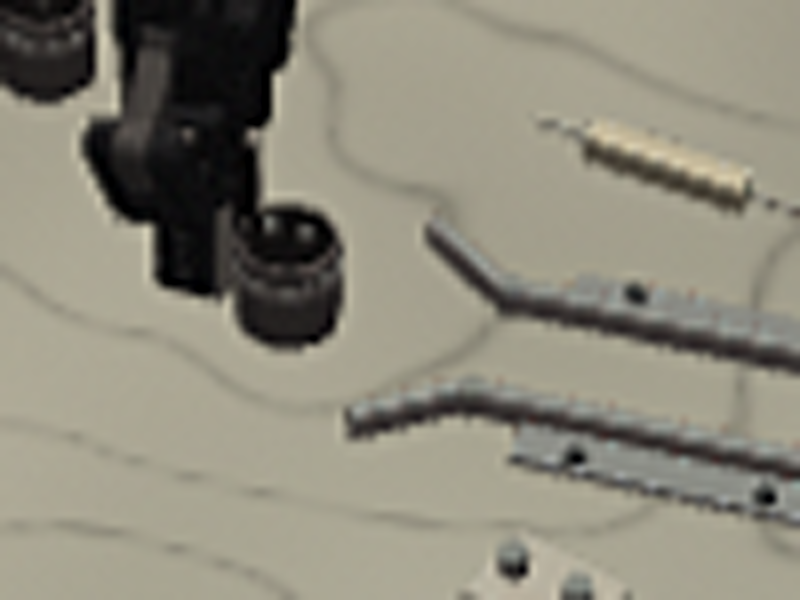

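The cap stands free of the wings with its base centre near (289,312) in the crop, within about 1 mm of the rail axis. I'll push straight into the gate.

>>> arm_command --motion '[{"x":0.003,"y":-0.0006,"z":0,"ax":0,"ay":0,"az":0.1,"claw":-0.58},{"x":0.005,"y":0,"z":0,"ax":0,"ay":0,"az":0,"claw":-0.58},{"x":0.005,"y":0,"z":0,"ax":0,"ay":0,"az":0,"claw":-0.58},{"x":0.005,"y":0,"z":0,"ax":0,"ay":0,"az":0,"claw":-0.58},{"x":0.005,"y":0,"z":0,"ax":0,"ay":0,"az":0,"claw":-0.58},{"x":0.005,"y":0,"z":0,"ax":0,"ay":0,"az":0,"claw":-0.58},{"x":0.005,"y":0,"z":0,"ax":0,"ay":0,"az":0,"claw":-0.58},{"x":0.005,"y":0,"z":0,"ax":0,"ay":0,"az":0,"claw":-0.58},{"x":0.005,"y":0,"z":0,"ax":0,"ay":0,"az":0,"claw":-0.58},{"x":0.005,"y":0,"z":0,"ax":0,"ay":0,"az":0,"claw":-0.58},{"x":0.005,"y":0,"z":0,"ax":0,"ay":0,"az":0,"claw":-0.58},{"x":0.005,"y":0,"z":0,"ax":0,"ay":0,"az":0,"claw":-0.58},{"x":0.005,"y":0,"z":0,"ax":0,"ay":0,"az":0,"claw":-0.58}]'

```text
t: 9.62
eef_pos: [573.0, 53.2, 14.8]
ee_rot: [0.0, 0.744, 0.668, 0.0]
ft_force: [0.2, -0.0, 0.5]
width: 0.211
```

Run:
```python
from h import *
p=r2w(60,0); go((*p,15),83.8)
crop(cam("scene"),315,225,100,75,8,"pics/s6.png")
```

```text
t 9.62 pos [573.   53.2  14.8] rail [-18.9  -0.2] head 83.78 tilt [ 0. -0.] F [ 0.2 -0.   0.5] w 0.211
az -0.0 x 78.9 y -0.2 z -0.2
```

View pics/s6.png

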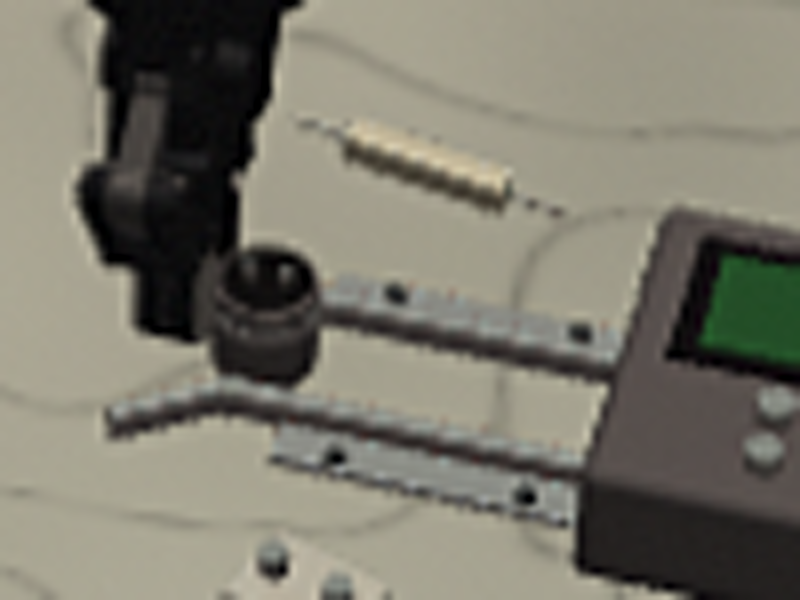

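The cap sits in the gate between the posts, at (265,320) in the crop, and the force is near zero. I'll push on and then retreat upward.

>>> arm_command --motion '[{"x":0.006,"y":0,"z":0,"ax":0,"ay":0,"az":0,"claw":-0.58},{"x":0.006,"y":0,"z":0,"ax":0,"ay":0,"az":0,"claw":-0.58},{"x":0.006,"y":0,"z":0,"ax":0,"ay":0,"az":0,"claw":-0.58},{"x":0.006,"y":0,"z":0,"ax":0,"ay":0,"az":0,"claw":-0.58},{"x":0.006,"y":0,"z":0,"ax":0,"ay":0,"az":0,"claw":-0.58},{"x":0.006,"y":0,"z":0,"ax":0,"ay":0,"az":0,"claw":-0.58},{"x":0.006,"y":0,"z":0,"ax":0,"ay":0,"az":0,"claw":-0.58},{"x":0.006,"y":0,"z":0,"ax":0,"ay":0,"az":0,"claw":-0.58},{"x":0.006,"y":0,"z":0,"ax":0,"ay":0,"az":0,"claw":-0.58},{"x":0.006,"y":0,"z":0,"ax":0,"ay":0,"az":0,"claw":-0.58},{"x":0.006,"y":0,"z":0,"ax":0,"ay":0,"az":0,"claw":-0.58},{"x":0.006,"y":0,"z":0,"ax":0,"ay":0,"az":0,"claw":-0.58},{"x":0.005,"y":0,"z":0,"ax":0,"ay":0,"az":0,"claw":-0.58},{"x":0,"y":0,"z":0,"ax":0,"ay":0,"az":0,"claw":-0.58},{"x":-0.01,"y":0,"z":0,"ax":0,"ay":0,"az":0,"claw":-0.58},{"x":-0.02,"y":0,"z":-0.03,"ax":0,"ay":0,"az":0,"claw":-0.58},{"x":-0.03,"y":0,"z":-0.04,"ax":0,"ay":0,"az":0,"claw":-0.58}]'

```text
t: 11.8
eef_pos: [573.5, 68.8, 84.4]
ee_rot: [-0.001, 0.744, 0.668, -0.001]
ft_force: [0.8, 0.1, 0.4]
width: 0.209
```

Run:
```python
from h import *
c=np.array([480.9,-75.2]); d=r2w(-55,0)-c; h=np.degrees(np.arctan2(d[1],d[0])); print(h,np.linalg.norm(d)); p=c-42*d/np.linalg.norm(d)
go((*p,15),h)
crop(cam("scene"),205,205,220,120,3.6,"pics/s7.png")
```

```text
46.41532797912901 127.72953555603337
t 11.8 pos [573.5  68.8  84.4] rail [-3.3  1.1] head 83.81 tilt [-0.003  0.   ] F [0.8 0.1 0.4] w 0.209
az 37.4 x -210.1 y 32.2 z 69.4
```

View pics/s7.png

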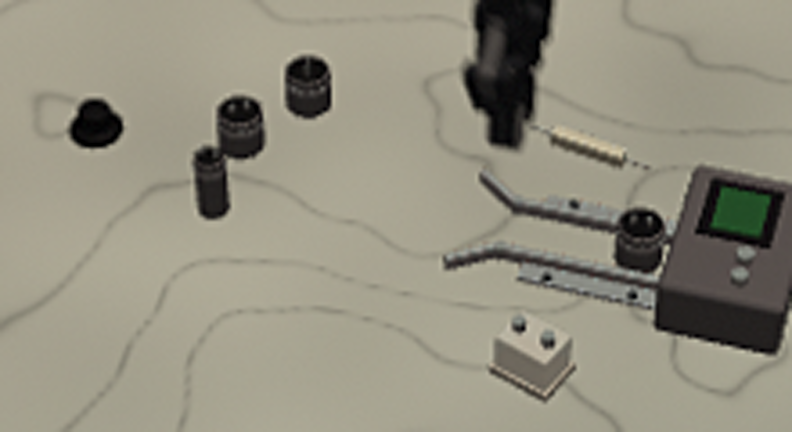

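The first cap is in, near the end of the slot at (640,240) in the crop. The others haven't moved. Next is cap C, at (308,85) in the crop.

>>> arm_command --motion '[{"x":0,"y":0,"z":0,"ax":0,"ay":0,"az":9.35,"claw":-0.58},{"x":0,"y":0,"z":0,"ax":0,"ay":0,"az":9.35,"claw":-0.58},{"x":0,"y":0,"z":0,"ax":0,"ay":0,"az":9.35,"claw":-0.58},{"x":0,"y":0,"z":0,"ax":0,"ay":0,"az":9.35,"claw":-0.58},{"x":-0.03,"y":0.0046,"z":0,"ax":0,"ay":0,"az":0,"claw":-0.58},{"x":-0.03,"y":0.0046,"z":0,"ax":0,"ay":0,"az":0,"claw":-0.58},{"x":-0.03,"y":0.0046,"z":0,"ax":0,"ay":0,"az":0,"claw":-0.58},{"x":-0.03,"y":0.0046,"z":0,"ax":0,"ay":0,"az":0,"claw":-0.58},{"x":-0.03,"y":0.0046,"z":0,"ax":0,"ay":0,"az":0,"claw":-0.58},{"x":-0.03,"y":0.0046,"z":0,"ax":0,"ay":0,"az":0,"claw":-0.58},{"x":-0.03,"y":0.0046,"z":0,"ax":0,"ay":0,"az":0,"claw":-0.58},{"x":0,"y":0,"z":0,"ax":0,"ay":0,"az":0,"claw":-0.58},{"x":0,"y":0,"z":0.015,"ax":0,"ay":0,"az":0,"claw":-0.58},{"x":0,"y":0,"z":0.015,"ax":0,"ay":0,"az":0,"claw":-0.58},{"x":0,"y":0,"z":0,"ax":0,"ay":0,"az":0,"claw":-0.58}]'

```text
t: 13.72
eef_pos: [451.8, -103.1, 52.6]
ee_rot: [-0.002, 0.919, 0.394, -0.001]
ft_force: [-0.3, -0.1, -0.6]
width: 0.216
```

Run:
```python
from h import *
c=np.array([480.9,-75.2]); d=r2w(-55,0)-c; h=np.degrees(np.arctan2(d[1],d[0])); p=c-42*d/np.linalg.norm(d)
go((*p,15),h)
crop(cam("scene"),205,205,220,120,3.6,"pics/s8.png")
```

```text
t 13.72 pos [ 451.8 -103.1   52.6] rail [-187.4  103.4] head 46.44 tilt [-0.004  0.002] F [-0.3 -0.1 -0.6] w 0.216
az 0.0 x -1.7 y 1.8 z 37.6
```

View pics/s8.png

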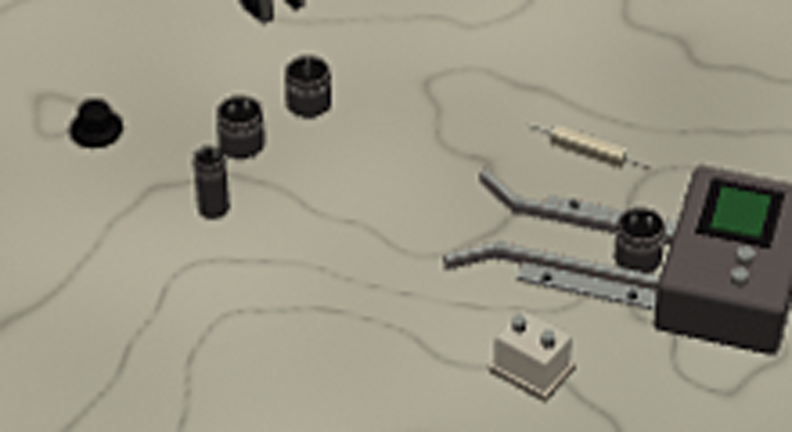

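The tips are above and behind C, and nothing has been disturbed. I'll lower and push.

>>> arm_command --motion '[{"x":-0.0017,"y":0.0018,"z":0.015,"ax":0,"ay":0,"az":0,"claw":-0.58},{"x":0,"y":0,"z":0.015,"ax":0,"ay":0,"az":0,"claw":-0.58},{"x":0,"y":0,"z":0.007,"ax":0,"ay":0,"az":0,"claw":-0.58},{"x":0,"y":0,"z":0,"ax":0,"ay":0,"az":0,"claw":-0.58},{"x":0.004,"y":0,"z":0,"ax":0,"ay":0,"az":0,"claw":-0.58},{"x":0.006,"y":0,"z":0,"ax":0,"ay":0,"az":0,"claw":-0.58},{"x":0.006,"y":0,"z":0,"ax":0,"ay":0,"az":0,"claw":-0.58},{"x":0.006,"y":0,"z":0,"ax":0,"ay":0,"az":0,"claw":-0.58},{"x":0.006,"y":0,"z":0,"ax":0,"ay":0,"az":0,"claw":-0.58},{"x":0.007,"y":0,"z":0,"ax":0,"ay":0,"az":0,"claw":-0.58},{"x":0.007,"y":0,"z":0,"ax":0,"ay":0,"az":0,"claw":-0.58},{"x":0.007,"y":0,"z":0,"ax":0,"ay":0,"az":0,"claw":-0.58},{"x":0.007,"y":0,"z":0,"ax":0,"ay":0,"az":0,"claw":-0.58},{"x":0.007,"y":0,"z":0,"ax":0,"ay":0,"az":0,"claw":-0.58},{"x":0,"y":0,"z":0,"ax":0,"ay":0,"az":0,"claw":-0.58}]'

```text
t: 15.65
eef_pos: [497.2, -60.9, 17.8]
ee_rot: [-0.0, 0.919, 0.394, 0.0]
ft_force: [0.0, 0.0, -0.2]
width: 0.212
```

Run:
```python
from h import *
c=np.array([480.9,-75.2]); d=r2w(-55,0)-c; h=np.degrees(np.arctan2(d[1],d[0])); p=r2w(-55,0)-25*d/np.linalg.norm(d)
go((*p,15),h)
crop(cam("scene"),205,205,220,120,3.6,"pics/s9.png")
```

```text
t 15.65 pos [497.2 -60.9  17.8] rail [-140.6   62.9] head 46.41 tilt [0. 0.] F [ 0.   0.  -0.2] w 0.212
az -0.0 x 81.2 y -1.9 z 2.8
```

View pics/s9.png

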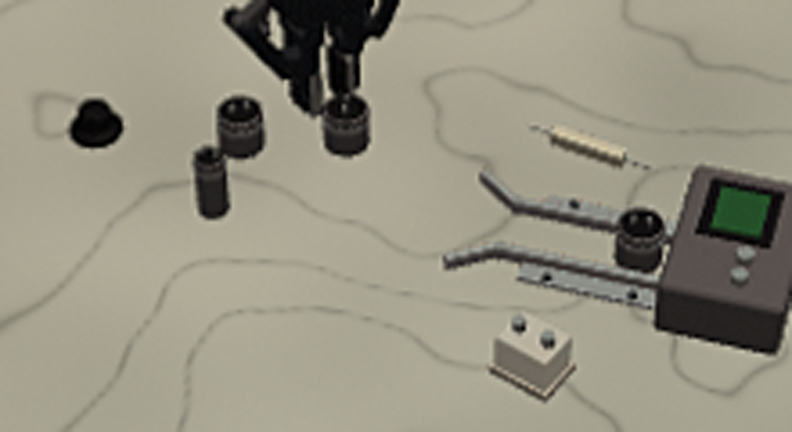

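C slides along in the cradle and is at (346,125) in the crop. I'll finish the diagonal push and then swing round to the rail heading.

>>> arm_command --motion '[{"x":0.004,"y":-0.0005,"z":0.0028,"ax":0,"ay":0,"az":0,"claw":-0.58},{"x":0.007,"y":-0.0005,"z":0,"ax":0,"ay":0,"az":0,"claw":-0.58},{"x":0.007,"y":-0.0005,"z":0,"ax":0,"ay":0,"az":0,"claw":-0.58},{"x":0.007,"y":-0.0004,"z":0,"ax":0,"ay":0,"az":0,"claw":-0.58},{"x":0.007,"y":0,"z":0,"ax":0,"ay":0,"az":0,"claw":-0.58},{"x":0.007,"y":0,"z":0,"ax":0,"ay":0,"az":0,"claw":-0.58},{"x":0.007,"y":0,"z":0,"ax":0,"ay":0,"az":0,"claw":-0.58},{"x":0.007,"y":0,"z":0,"ax":0,"ay":0,"az":0,"claw":-0.58},{"x":0.007,"y":0,"z":0,"ax":0,"ay":0,"az":0,"claw":-0.58},{"x":0.007,"y":0,"z":0,"ax":0,"ay":0,"az":0,"claw":-0.58},{"x":0.007,"y":0,"z":0,"ax":0,"ay":0,"az":0,"claw":-0.58},{"x":0.007,"y":0,"z":0,"ax":0,"ay":0,"az":0,"claw":-0.58},{"x":0,"y":0,"z":0,"ax":0,"ay":0,"az":0,"claw":-0.58},{"x":0.0003,"y":0.0041,"z":0,"ax":0,"ay":0,"az":-9.35,"claw":-0.58},{"x":0.0003,"y":0.0041,"z":0,"ax":0,"ay":0,"az":-9.35,"claw":-0.58},{"x":0.0003,"y":0.0041,"z":0,"ax":0,"ay":0,"az":-9.35,"claw":-0.58},{"x":0.0003,"y":0.0041,"z":0,"ax":0,"ay":0,"az":-9.35,"claw":-0.58},{"x":0,"y":0,"z":0,"ax":0,"ay":0,"az":0,"claw":-0.58}]'

```text
t: 17.95
eef_pos: [566.1, -8.5, 15.1]
ee_rot: [0.0, 0.745, 0.667, 0.0]
ft_force: [-0.3, 0.0, 0.2]
width: 0.211
```

Run:
```python
from h import *
p=r2w(-80,0); go((*p,15),83.8)
crop(cam("scene"),285,225,100,75,8,"pics/s10.png")
```

```text
t 17.95 pos [566.1  -8.5  15.1] rail [-81.    0.1] head 83.66 tilt [ 0. -0.] F [-0.3  0.   0.2] w 0.211
az -0.1 x 1.0 y 0.1 z 0.1
```

View pics/s10.png

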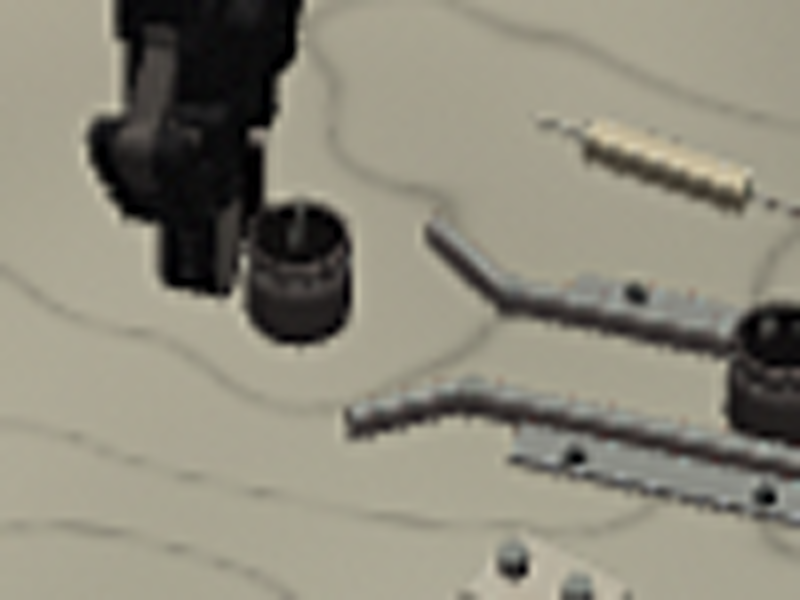

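C is free of the wings with its base centre near (299,306) in the crop, about 3 mm to the far side of the axis. I'll push a short way and look whether the cradle centres it.

>>> arm_command --motion '[{"x":0.004,"y":0,"z":0,"ax":0,"ay":0,"az":0,"claw":-0.58},{"x":0.005,"y":0,"z":0,"ax":0,"ay":0,"az":0,"claw":-0.58},{"x":0.005,"y":0,"z":0,"ax":0,"ay":0,"az":0,"claw":-0.58},{"x":0.005,"y":0,"z":0,"ax":0,"ay":0,"az":0,"claw":-0.58},{"x":0.005,"y":0,"z":0,"ax":0,"ay":0,"az":0,"claw":-0.58},{"x":0,"y":0,"z":0,"ax":0,"ay":0,"az":0,"claw":-0.58}]'

```text
t: 18.75
eef_pos: [568.5, 16.0, 15.0]
ee_rot: [-0.0, 0.744, 0.668, 0.0]
ft_force: [0.9, 0.4, -0.2]
width: 0.211
```

Run:
```python
from h import *
p=r2w(30,0); go((*p,15),83.8)
crop(cam("scene"),295,225,100,75,8,"pics/s11.png")
```

```text
t 18.75 pos [568.5  16.   15. ] rail [-56.4   0.3] head 83.8 tilt [-0.  0.] F [ 0.9  0.4 -0.2] w 0.211
az 0.0 x 86.4 y 0.3 z -0.0
```

View pics/s11.png

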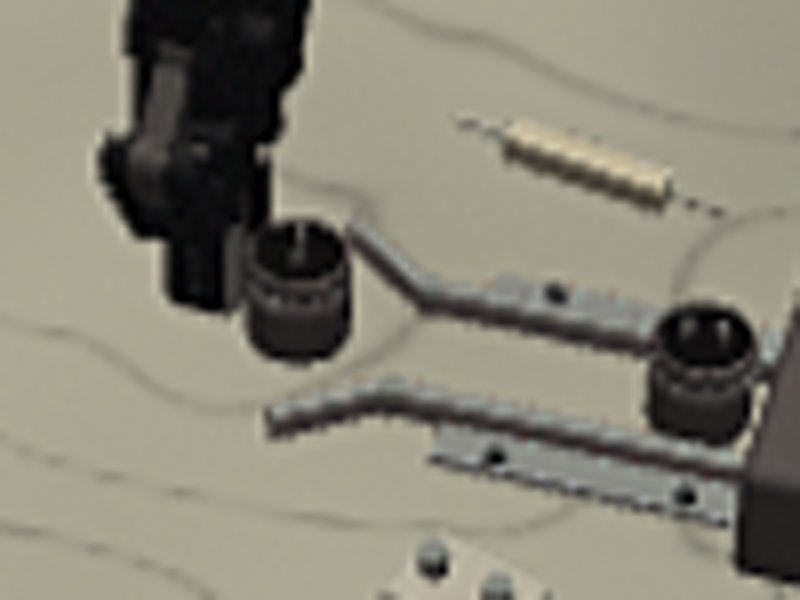

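C is still about 3 mm to the far side, with its base at about (299,324) in the crop. I'll bias the push sideways by 2.5 mm while feeding forward.

>>> arm_command --motion '[{"x":0.004,"y":0.0007,"z":0,"ax":0,"ay":0,"az":0,"claw":-0.58},{"x":0.004,"y":0.0007,"z":0,"ax":0,"ay":0,"az":0,"claw":-0.58},{"x":0.004,"y":0.0007,"z":0,"ax":0,"ay":0,"az":0,"claw":-0.58},{"x":0.004,"y":0.0006,"z":0,"ax":0,"ay":0,"az":0,"claw":-0.58},{"x":0.004,"y":0,"z":0,"ax":0,"ay":0,"az":0,"claw":-0.58},{"x":0.004,"y":0,"z":0,"ax":0,"ay":0,"az":0,"claw":-0.58},{"x":0.004,"y":0,"z":0,"ax":0,"ay":0,"az":0,"claw":-0.58},{"x":0.004,"y":0,"z":0,"ax":0,"ay":0,"az":0,"claw":-0.58},{"x":0,"y":0,"z":0,"ax":0,"ay":0,"az":0,"claw":-0.58}]'

```text
t: 19.92
eef_pos: [574.7, 47.4, 15.0]
ee_rot: [-0.0, 0.744, 0.668, 0.0]
ft_force: [0.1, 1.0, 0.2]
width: 0.212
```

Run:
```python
from h import *
p=r2w(30,0); go((*p,15),83.8)
crop(cam("scene"),315,225,100,75,8,"pics/s12.png")
```

```text
t 19.93 pos [574.7  47.4  15. ] rail [-24.5  -2.4] head 83.8 tilt [-0.  0.] F [0.1 1.  0.2] w 0.212
az -0.0 x 54.5 y -2.4 z -0.0
```

View pics/s12.png

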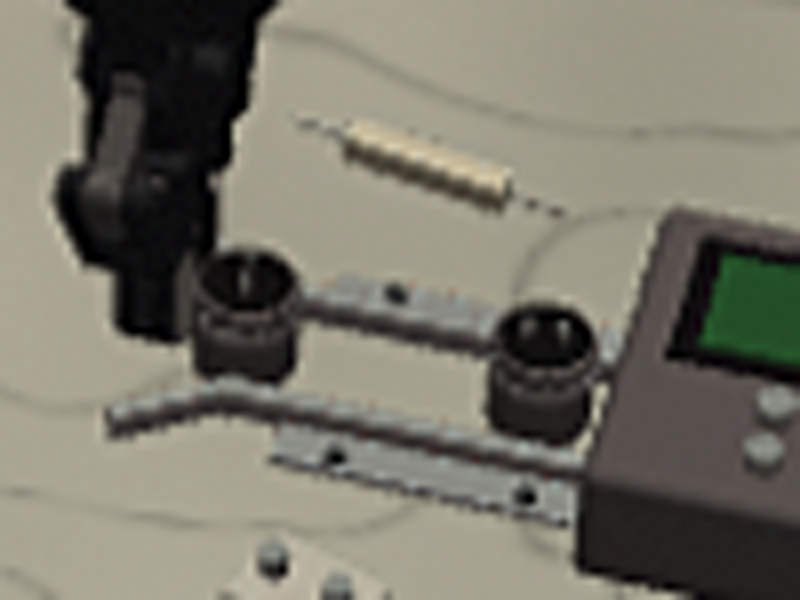

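C is passing the gate at (245,320) in the crop, centred, with negligible force. I'll push it to about 53 mm and retreat.

>>> arm_command --motion '[{"x":0.005,"y":0,"z":0,"ax":0,"ay":0,"az":0,"claw":-0.58},{"x":0.005,"y":0,"z":0,"ax":0,"ay":0,"az":0,"claw":-0.58},{"x":0.005,"y":0,"z":0,"ax":0,"ay":0,"az":0,"claw":-0.58},{"x":0.006,"y":-0.0006,"z":0,"ax":0,"ay":0,"az":0,"claw":-0.58},{"x":0.006,"y":-0.0006,"z":0,"ax":0,"ay":0,"az":0,"claw":-0.58},{"x":0.006,"y":0,"z":0,"ax":0,"ay":0,"az":0,"claw":-0.58},{"x":0.006,"y":0,"z":0,"ax":0,"ay":0,"az":0,"claw":-0.58},{"x":0.006,"y":0,"z":0,"ax":0,"ay":0,"az":0,"claw":-0.58},{"x":0.006,"y":0,"z":0,"ax":0,"ay":0,"az":0,"claw":-0.58},{"x":0,"y":0,"z":0,"ax":0,"ay":0,"az":0,"claw":-0.58},{"x":-0.01,"y":0,"z":0,"ax":0,"ay":0,"az":0,"claw":-0.58},{"x":-0.02,"y":0,"z":-0.03,"ax":0,"ay":0,"az":0,"claw":-0.58},{"x":-0.03,"y":0,"z":-0.04,"ax":0,"ay":0,"az":0,"claw":-0.58},{"x":-0.03,"y":0,"z":-0.01,"ax":0,"ay":0,"az":0,"claw":-0.58}]'

```text
t: 21.72
eef_pos: [571.1, 6.4, 98.3]
ee_rot: [0.002, 0.745, 0.668, 0.002]
ft_force: [0.8, -0.6, -0.5]
width: 0.209
```

Run:
```python
from h import *
c=np.array([528.4,-110]); d=r2w(-55,0)-c; h=np.degrees(np.arctan2(d[1],d[0])); print(h,np.linalg.norm(d)); p=c-42*d/np.linalg.norm(d)
go((*p,15),h)
crop(cam("scene"),205,205,220,120,3.6,"pics/s13.png")
```

```text
72.33002373928463 133.6260865132177
t 21.73 pos [571.1   6.4  98.3] rail [-65.7  -3.3] head 83.76 tilt [ 0.006 -0.001] F [ 0.8 -0.6 -0.5] w 0.209
az 11.4 x -165.8 y -5.4 z 83.3
```

View pics/s13.png

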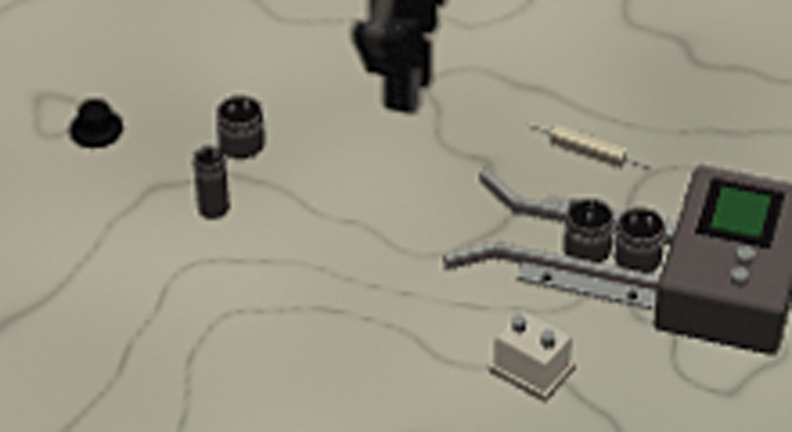

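Two caps are in the slot, at (588,230) and (640,238) in the crop. Cap B is at (240,127), beside the slim cap at (210,185). I'll go behind B, passing over it at 98 mm.

>>> arm_command --motion '[{"x":0,"y":0,"z":0,"ax":0,"ay":0,"az":5.7,"claw":-0.58},{"x":0,"y":0,"z":0,"ax":0,"ay":0,"az":5.7,"claw":-0.58},{"x":-0.027,"y":-0.001,"z":0,"ax":0,"ay":0,"az":0,"claw":-0.58},{"x":-0.028,"y":-0.001,"z":0,"ax":0,"ay":0,"az":0,"claw":-0.58},{"x":-0.028,"y":-0.001,"z":0,"ax":0,"ay":0,"az":0,"claw":-0.58},{"x":-0.028,"y":-0.001,"z":0,"ax":0,"ay":0,"az":0,"claw":-0.58},{"x":-0.028,"y":-0.001,"z":0,"ax":0,"ay":0,"az":0,"claw":-0.58},{"x":-0.028,"y":0,"z":0,"ax":0,"ay":0,"az":0,"claw":-0.58},{"x":0,"y":0,"z":0,"ax":0,"ay":0,"az":0,"claw":-0.58},{"x":0,"y":0,"z":0.02,"ax":0,"ay":0,"az":0,"claw":-0.58},{"x":0,"y":0,"z":0.01,"ax":0,"ay":0,"az":0,"claw":-0.58},{"x":0,"y":0,"z":0,"ax":0,"ay":0,"az":0,"claw":-0.58}]'

```text
t: 23.28
eef_pos: [513.2, -148.4, 64.0]
ee_rot: [-0.001, 0.807, 0.591, -0.0]
ft_force: [0.0, 0.6, -0.0]
width: 0.208
```

Run:
```python
from h import *
c=np.array([528.4,-110]); d=r2w(-55,0)-c; h=np.degrees(np.arctan2(d[1],d[0])); p=c-42*d/np.linalg.norm(d)
go((*p,15),h)
crop(cam("scene"),205,205,120,80,6,"pics/s14.png")
```

```text
t 23.27 pos [ 513.2 -148.4   64. ] rail [-225.8   37.5] head 72.4 tilt [-0.002  0.001] F [ 0.   0.6 -0. ] w 0.208
az 0.1 x -0.8 y 2.8 z 49.0
```

View pics/s14.png

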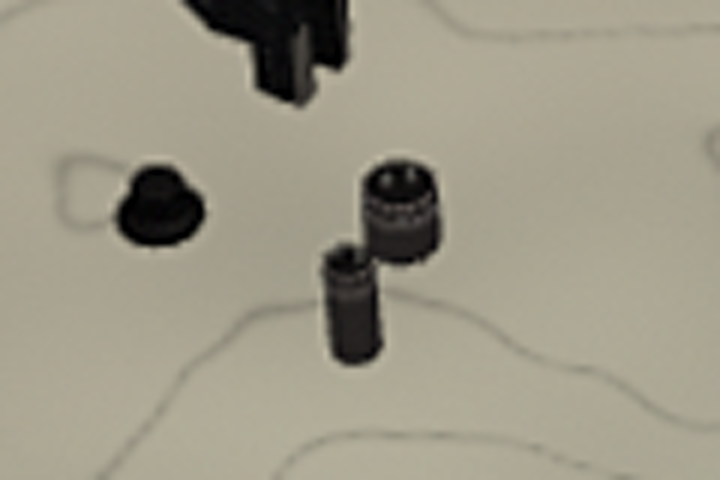

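B at (401,212), the slim cap at (352,305) and the knob at (160,207) are all in place. I'll lower and push.

>>> arm_command --motion '[{"x":0,"y":0.0028,"z":0.018,"ax":0,"ay":0,"az":0,"claw":-0.58},{"x":0,"y":0,"z":0.018,"ax":0,"ay":0,"az":0,"claw":-0.58},{"x":0,"y":0,"z":0.011,"ax":0,"ay":0,"az":0,"claw":-0.58},{"x":0,"y":0,"z":0,"ax":0,"ay":0,"az":0,"claw":-0.58},{"x":0.004,"y":0,"z":0,"ax":0,"ay":0,"az":0,"claw":-0.58},{"x":0.006,"y":0,"z":0,"ax":0,"ay":0,"az":0,"claw":-0.58},{"x":0.006,"y":0,"z":0,"ax":0,"ay":0,"az":0,"claw":-0.58},{"x":0.006,"y":0,"z":0,"ax":0,"ay":0,"az":0,"claw":-0.58},{"x":0.006,"y":0,"z":0,"ax":0,"ay":0,"az":0,"claw":-0.58},{"x":0.007,"y":0,"z":0,"ax":0,"ay":0,"az":0,"claw":-0.58},{"x":0.007,"y":0,"z":0,"ax":0,"ay":0,"az":0,"claw":-0.58},{"x":0,"y":0,"z":0,"ax":0,"ay":0,"az":0,"claw":-0.58}]'

```text
t: 24.82
eef_pos: [529.4, -109.5, 17.9]
ee_rot: [-0.0, 0.807, 0.591, 0.0]
ft_force: [-0.8, -0.4, -0.1]
width: 0.208
```

Run:
```python
from h import *
c=np.array([528.4,-110]); d=r2w(-55,0)-c; h=np.degrees(np.arctan2(d[1],d[0])); p=r2w(-55,0)-25*d/np.linalg.norm(d)
go((*p,15),h)
crop(cam("scene"),205,205,120,80,6,"pics/s15.png")
```

```text
t 24.82 pos [ 529.4 -109.5   17.9] rail [-185.3   25.6] head 72.42 tilt [-0.  0.] F [-0.8 -0.4 -0.1] w 0.208
az 0.1 x 107.8 y -0.8 z 2.9
```

View pics/s15.png

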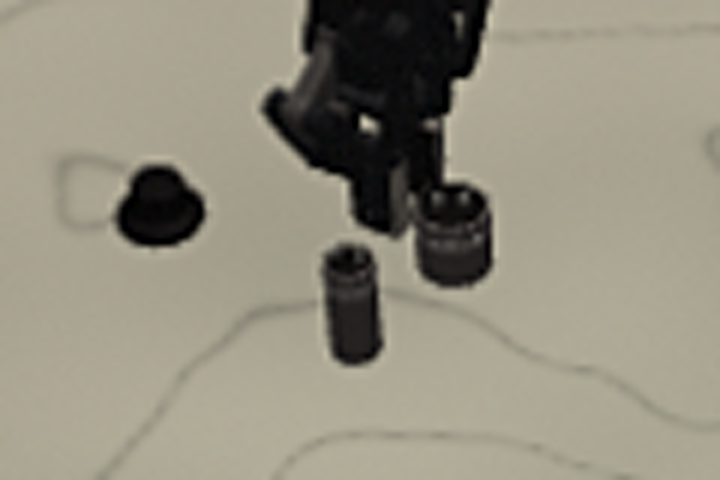

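B moves cleanly and is at (455,235) in the crop, past the slim cap. I'll push on to the turning point and align.

>>> arm_command --motion '[{"x":0.004,"y":-0.0004,"z":0.0029,"ax":0,"ay":0,"az":0,"claw":-0.58},{"x":0.007,"y":-0.0004,"z":0,"ax":0,"ay":0,"az":0,"claw":-0.58},{"x":0.007,"y":0,"z":0,"ax":0,"ay":0,"az":0,"claw":-0.58},{"x":0.007,"y":0,"z":0,"ax":0,"ay":0,"az":0,"claw":-0.58},{"x":0.007,"y":0,"z":0,"ax":0,"ay":0,"az":0,"claw":-0.58},{"x":0.007,"y":0,"z":0,"ax":0,"ay":0,"az":0,"claw":-0.58},{"x":0.007,"y":0,"z":0,"ax":0,"ay":0,"az":0,"claw":-0.58},{"x":0.007,"y":0,"z":0,"ax":0,"ay":0,"az":0,"claw":-0.58},{"x":0.007,"y":0,"z":0,"ax":0,"ay":0,"az":0,"claw":-0.58},{"x":0.007,"y":0,"z":0,"ax":0,"ay":0,"az":0,"claw":-0.58},{"x":0.007,"y":0,"z":0,"ax":0,"ay":0,"az":0,"claw":-0.58},{"x":0.007,"y":0,"z":0,"ax":0,"ay":0,"az":0,"claw":-0.58},{"x":0.007,"y":0,"z":0,"ax":0,"ay":0,"az":0,"claw":-0.58},{"x":0.007,"y":0,"z":0,"ax":0,"ay":0,"az":0,"claw":-0.58},{"x":0.007,"y":0,"z":0,"ax":0,"ay":0,"az":0,"claw":-0.58},{"x":0.005,"y":0,"z":0,"ax":0,"ay":0,"az":0,"claw":-0.58},{"x":0,"y":0.0025,"z":0,"ax":0,"ay":0,"az":-5.7,"claw":-0.58},{"x":0,"y":0.0025,"z":0,"ax":0,"ay":0,"az":-5.7,"claw":-0.58},{"x":0,"y":0,"z":0,"ax":0,"ay":0,"az":0,"claw":-0.58}]'

```text
t: 27.25
eef_pos: [566.0, -9.0, 15.1]
ee_rot: [0.0, 0.745, 0.667, 0.0]
ft_force: [-0.5, 1.1, -0.1]
width: 0.21
```

Run:
```python
from h import *
p=r2w(-80,0); go((*p,15),83.8)
crop(cam("scene"),285,225,100,75,8,"pics/s16.png")
```

```text
t 27.25 pos [566.   -9.   15.1] rail [-81.5   0.1] head 83.71 tilt [0. 0.] F [-0.5  1.1 -0.1] w 0.21
az -0.1 x 1.5 y 0.1 z 0.1
```

View pics/s16.png

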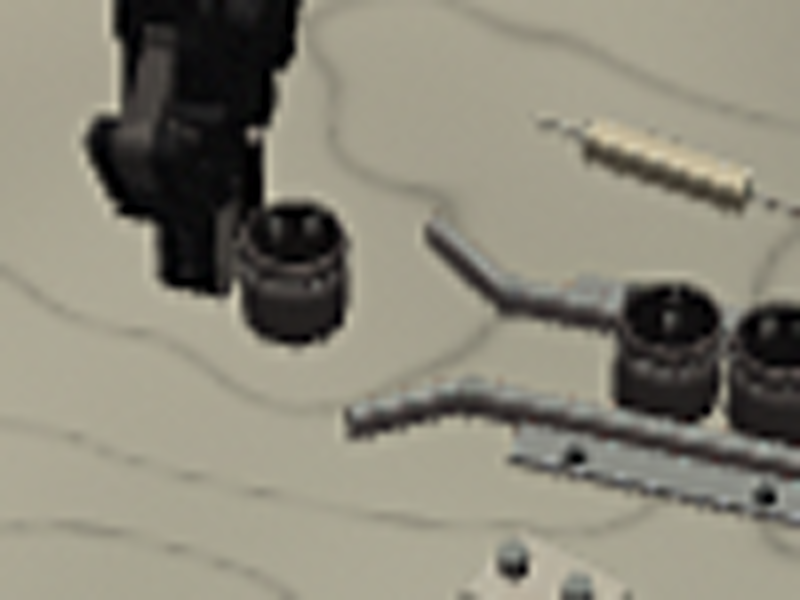

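B is at (295,308), about 2 mm to the far side of the axis. I'll push in with a 1.5 mm sideways correction.

>>> arm_command --motion '[{"x":0.004,"y":0,"z":0,"ax":0,"ay":0,"az":0,"claw":-0.58},{"x":0.005,"y":0.0005,"z":0,"ax":0,"ay":0,"az":0,"claw":-0.58},{"x":0.005,"y":0.0005,"z":0,"ax":0,"ay":0,"az":0,"claw":-0.58},{"x":0.005,"y":0.0005,"z":0,"ax":0,"ay":0,"az":0,"claw":-0.58},{"x":0.005,"y":0,"z":0,"ax":0,"ay":0,"az":0,"claw":-0.58},{"x":0.005,"y":0,"z":0,"ax":0,"ay":0,"az":0,"claw":-0.58},{"x":0.005,"y":0,"z":0,"ax":0,"ay":0,"az":0,"claw":-0.58},{"x":0.005,"y":0,"z":0,"ax":0,"ay":0,"az":0,"claw":-0.58},{"x":0.004,"y":0,"z":0,"ax":0,"ay":0,"az":0,"claw":-0.58},{"x":0.004,"y":0,"z":0,"ax":0,"ay":0,"az":0,"claw":-0.58},{"x":0.004,"y":0,"z":0,"ax":0,"ay":0,"az":0,"claw":-0.58},{"x":0,"y":0,"z":0,"ax":0,"ay":0,"az":0,"claw":-0.58}]'

```text
t: 28.8
eef_pos: [572.8, 41.7, 15.1]
ee_rot: [-0.0, 0.744, 0.668, 0.0]
ft_force: [0.8, 0.9, 0.7]
width: 0.207
```

Run:
```python
from h import *
p=r2w(0,0); go((*p,15),83.8)
crop(cam("scene"),315,225,100,75,8,"pics/s17.png")
```

```text
t 28.8 pos [572.8  41.7  15.1] rail [-30.3  -1.2] head 83.79 tilt [-0.  0.] F [0.8 0.9 0.7] w 0.207
az -0.0 x 30.3 y -1.2 z 0.1
```

View pics/s17.png

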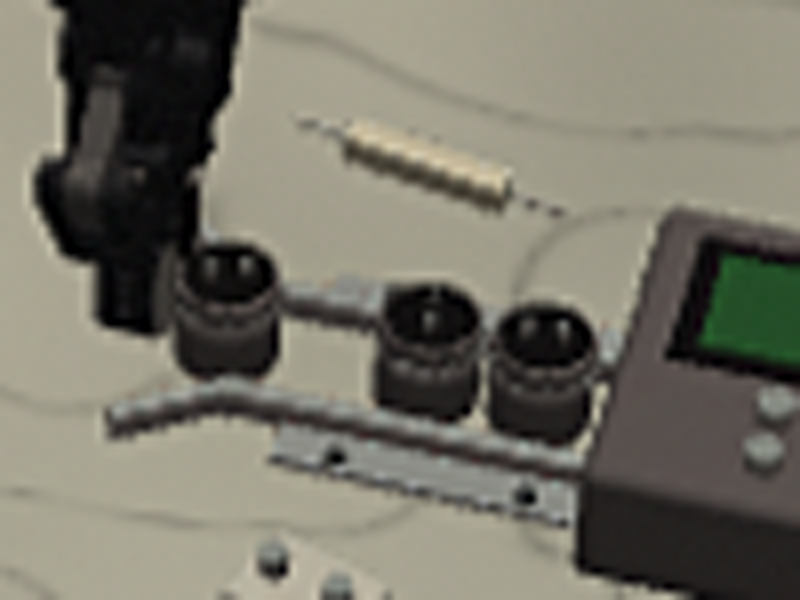

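B is at the gate, at (228,310), and centred. About 32 mm more brings it well inside.

>>> arm_command --motion '[{"x":0.004,"y":0,"z":0,"ax":0,"ay":0,"az":0,"claw":-0.58},{"x":0.004,"y":0,"z":0,"ax":0,"ay":0,"az":0,"claw":-0.58},{"x":0.004,"y":0,"z":0,"ax":0,"ay":0,"az":0,"claw":-0.58},{"x":0.004,"y":0,"z":0,"ax":0,"ay":0,"az":0,"claw":-0.58},{"x":0.004,"y":0,"z":0,"ax":0,"ay":0,"az":0,"claw":-0.58},{"x":0.004,"y":0,"z":0,"ax":0,"ay":0,"az":0,"claw":-0.58},{"x":0.004,"y":0,"z":0,"ax":0,"ay":0,"az":0,"claw":-0.58},{"x":0.004,"y":0,"z":0,"ax":0,"ay":0,"az":0,"claw":-0.58},{"x":0,"y":0,"z":0,"ax":0,"ay":0,"az":0,"claw":-0.58}]'

```text
t: 29.98
eef_pos: [576.3, 73.6, 15.1]
ee_rot: [-0.0, 0.744, 0.668, 0.0]
ft_force: [-0.2, 0.7, 0.1]
width: 0.205
```

Run:
```python
from h import *
p=r2w(0,0); go((*p,15),83.8)
S=cam("scene"); print(S["img"].shape)
for x in (0,16,27): print((proj(S,[*(r2w(x,0)-[-.5,1.4]),30])-[315,225]+.5)*8-.5)
crop(S,315,225,100,75,8,"pics/s18.png")
```

```text
t 29.98 pos [576.3  73.6  15.1] rail [ 1.7 -1.2] head 83.8 tilt [-0.  0.] F [-0.2  0.7  0.1] w 0.205
az -0.0 x -1.7 y -1.2 z 0.1
(480, 640, 3)
[250.4183465  279.07633976]
[306.92185432 290.86116475]
[345.92436323 298.99449871]
```

View pics/s18.png

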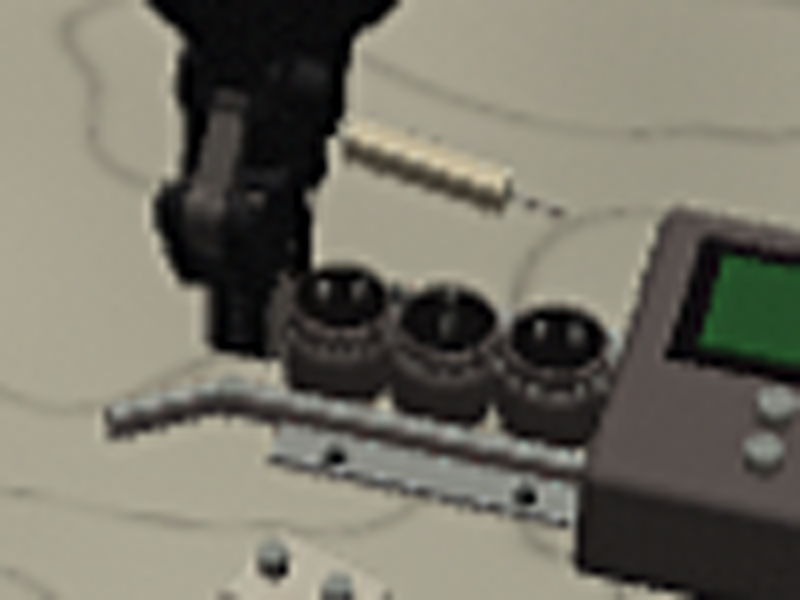

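All three are in a row. The last cap's top centre is at (342,295), which puts it about 26 mm inside the gate. I'll retreat and check.

>>> arm_command --motion '[{"x":-0.01,"y":0,"z":0,"ax":0,"ay":0,"az":0,"claw":-0.58},{"x":-0.01,"y":0,"z":-0.01,"ax":0,"ay":0,"az":0,"claw":-0.58},{"x":-0.03,"y":0,"z":-0.04,"ax":0,"ay":0,"az":0,"claw":-0.58},{"x":-0.05,"y":0,"z":-0.05,"ax":0,"ay":0,"az":0,"claw":-0.58},{"x":-0.06,"y":0,"z":-0.05,"ax":0,"ay":0,"az":0,"claw":-0.58},{"x":-0.05,"y":0.05,"z":-0.03,"ax":0,"ay":0,"az":0,"claw":-0.58},{"x":-0.04,"y":0.04,"z":0,"ax":0,"ay":0,"az":0,"claw":-0.58},{"x":0,"y":0,"z":0,"ax":0,"ay":0,"az":0,"claw":-0.58},{"x":0,"y":0,"z":0,"ax":0,"ay":0,"az":0,"claw":-0.58}]'

```text
t: 31.15
eef_pos: [631.7, -157.4, 173.7]
ee_rot: [-0.0, 0.745, 0.667, -0.0]
ft_force: [-0.9, 1.9, -0.3]
width: 0.214
```

Run:
```python
from h import *
S=cam("scene");T=cam("top"); crop(S,205,205,220,120,3.6,"pics/s19.png"); crop(T,205,180,200,110,4,"pics/t19.png"); print(state()[0]["eef_pos"])
for n,d,o in (("S",S,[-.5,1.4]),("T",T,[.6,-1.4])):
  for x,y in ((16,0),(26,0),(56,0),(86,0)): print(n,x,((proj(d,[*(r2w(x,y)-o),30])-([205,205] if n=="S" else [205,180]))*(3.6 if n=="S" else 4)).round())
```

```text
[ 631.69951765 -156.31223465  173.96467321]
S 16 [533. 201.]
S 26 [548. 205.]
S 56 [597. 215.]
S 86 [645. 225.]
T 16 [270. 220.]
T 26 [255. 218.]
T 56 [212. 213.]
T 86 [169. 208.]
```

View pics/s19.png

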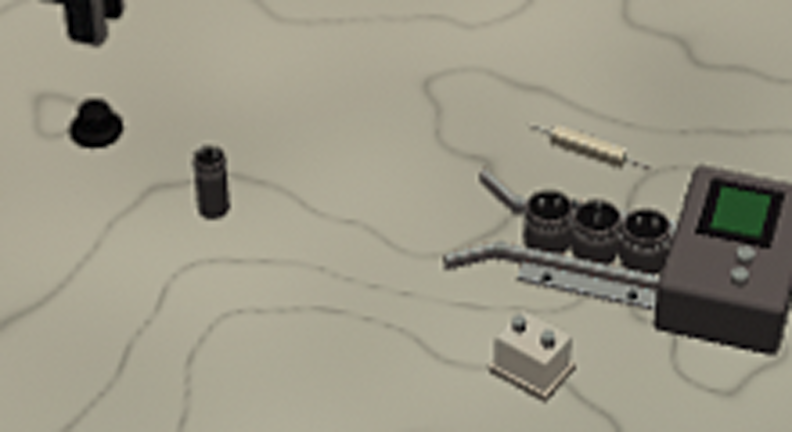

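View pics/t19.png

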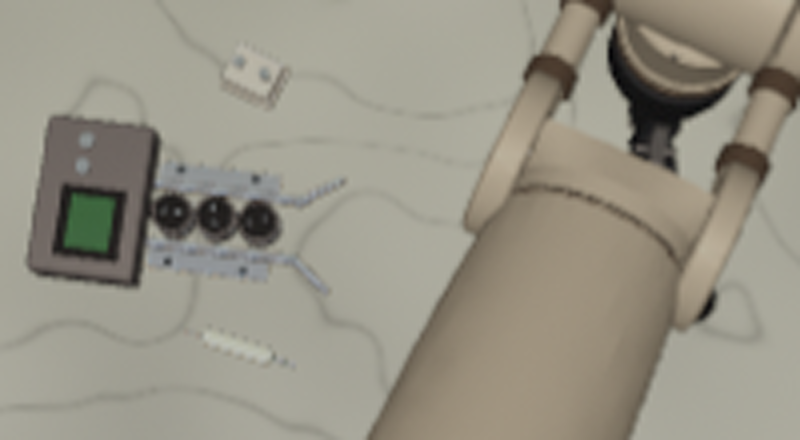

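In the scene picture the three cap tops are at (550,206), (598,215) and (646,224), all upright in the slot. In the top picture they are at about (260,219), (217,215) and (174,211). The slim cap, knob, resistor and module look unmoved, and the gripper is clear.

```bash
python3 -c "
from station import bot
print(bot.sense()['joint_velocities'].round(3)); print(bot.close_job())"
```

```text
[ 0.008 -0.005  0.002  0.001 -0.003 -0.002]
the job is handed in; nothing more can be done
None
```

All three short capacitors are standing in a row inside the slot, and I handed the job in at about 31 s of the 69 s allowed. Closing the job reports no verdict, so the result rests on my last pictures.

I pushed them in one at a time with the fingertips slightly apart as a cradle, 15 mm above the bench. Each went to a point 55 mm in front of the gate, turned to the rail's direction, and then went straight in. The others stayed at their start places, 140 mm or more from the gate, until their turn.

**Final positions:** the last views from both cameras show the capacitors upright in contact, about 25, 56 and 86 mm behind the gate and close to the slot's middle.

**Disagreement between cameras:** they differ by about 3 mm, and for the last capacitor they give about 27 mm (scene) and 23 mm (top). Both are well past the 16 mm needed.

**Corrections on the way:** the second and third capacitors sat 2–3 mm off the axis in front of the gate, so I shifted the push sideways by 1.5–2.5 mm.

**Other things:** wrist force stayed under about 2 N at every reading. The slim capacitor, resistor and module look unmoved by eye, as does the knob in the scene view. The meter, screwdriver and bin were outside my final pictures; the arm did not work near them at bench level.

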